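# Load the desk caddy, pull out its telescopic handle and lift it ready to carry

### The arm

A 6-joint arm with a two-finger parallel gripper is mounted at the origin on the work surface; the furniture and walls round the work are solid. World frame = base frame: x ahead of the robot, y to its left, z up, the work surface at z = 0. Lengths are in m, angles in rad, forces in N, time in s.
With the tool pointing down it reaches from about 0.4 to 0.825 m from the base axis. Payload 7 kg.
Tool frame: the origin (TCP) lies midway between the tips of the shut fingers; the grasp point (between the pads) lies hold_point_z behind it (hold_point_z is the distance from the TCP to the grasp point, in m); z points along the fingers, y is the line along which they close (so a half turn about z gives the same grasp; the last joint's range is limited). The gripper opens to 88 mm and grips with 3 to 60 N. Pads are 19 mm wide; open, the fingers measure 130 mm over their backs; the gripper's body (78 mm by 193 mm) begins 47 mm behind the grasp point.
Start: joints at [-1.003, 0.359, 0.012, 0, -1.224, -0.288], TCP at [0.186, -0.649, 0.227] pointing down, gripper open.
Joint ranges: [-3.07, 3.07], [-1.43, 2.12], [-1.02, 1.25], [-3.03, 1.67], [-3.05, -0], [-3.03, 3.03]. Speed limits (rad/s): [2.39, 2.39, 3.01, 3.14, 3.14, 3.14].

### API

Orientations are given as [roll, pitch, yaw] about the fixed x, y, z axes, in that order (R = Rz(yaw) Ry(pitch) Rx(roll)).
In Python, from station import * gives the robot as it stands.
- The arm moves only by the tool apply_moves, never from a script. Its argument "steps" is a list of rows, each an object with "translation": the shift along the world's x, y, z scaled (see below), a list of three; "rotation": the turn, a rotation vector about the world's x, y, z scaled (see below), a list of three. A call has exactly 10 rows; each row is the pose to reach, as a shift and turn from the pose commanded when the call began; what a row does not reach only later rows make up. The controller multiplies each number of a shift by 250 mm and each number of a turn by 30 degrees. A row lasts 1/12 s, in which the tool goes at most 41.7 mm and 7.16 degrees, less where a joint would pass 70% of its speed; a pose out of reach is approached as far as the arm can. A call with a number of a shift or a turn outside -1 to 1 is refused whole. A call with a gripper value outside its range is refused whole. "jaw" is the closure, from -1 (fully open) to 1 (shut), so that 0 is half open, set as the call begins (left out, the last holds). The fingers move at their own pace and stop on an object; "newtons" is the grip in N (left out, the last holds). Time passes only in rows, so rows that repeat a pose let the fingers close, or fill a call up. It gives the time, the measured TCP pose, the force, the opening and the grip force at its end, in the units of the state.
- get_state(): the state, without advancing time (a new reading comes with each control period).
- grab_frame(name): name is "scene" or "top" or "wrist"; returns the picture (480x640x3 uint8, blue, green, red); there is no depth.
- camera_model(name): a dict with "fx", "fy", "cx", "cy" (pixels), "xyz" and "rotation" of the camera in the world. Camera axes: x right, y down, z forward; pixel columns grow to the right and rows downward; lengths in m; the calibration is good to about 2 mm. A picture is of the moment at which its call begins: read the wrist's pose just before it. camera_model takes no time and is no camera call; for the wrist camera it gives the pose at the moment of the call.
- job_done(): hands the job in; it is judged then, once.
The state is a dict: "t": time; "q": joint angles; "qd": joint speeds; "joint_efforts": joint torques, N m; "eef_pos": TCP position; "ee_rot": TCP orientation; "force": force on the tool from outside, world axes, zero at the start; "moment": the same for the moment, N m; "width": finger opening in m; "gripper_force": force on a finger pad.
Only numpy, scipy, OpenCV 4.12 (cv2) and the standard library are available. Lean on these libraries where they do the work, as an engineer would, in place of code of your own. Each camera call takes 0.05 s, during which the arm holds its last target. There are 200 camera calls.

### The job

Get the blue caddy ready to be carried off: stand the glue stick and the ink bottle upright in its two end cells, one in each, either way round. Then take the black T-grip across its middle so that the red release button on its side is pressed in, pull the handle up with the caddy still standing on the desk, past the first stop to the second, so that both sections are fully out, and only then lift the caddy level by its grip a few centimetres clear of the desk. Finish while holding it there, still, and leave the stapler, the tub of clips and the yellow highlighter where they are.

Things in the scene. Friction and masses are not known exactly. Their poses are not given: they have to be found in the camera images.
- caddy: blue open caddy with a telescopic carrying handle, 214 mm long (its y) and 84 mm wide (its x), loose, 0.45 to 0.65 kg; outer walls and dividers 28 mm high, 4 mm thick, floor 4 mm thick. Origin: centre of its underside; z up. Its -x side faces the robot more or less. A grey sleeve (22 x 28 mm, top 70 mm up) stands in the middle; out of it come an aluminium middle section and the steel stalk of the black T-grip.
- cell_left (a point): centre of the floor of the end cell on the caddy's +y side, 4 mm above the underside; the cell is 76 mm (caddy x) by 46 mm (caddy y) inside and 24 mm deep, 80 mm from the handle's axis. Axes as the caddy's
- cell_right (a point): the same for the end cell on the caddy's -y side
- grip_mid (a point): centre of the black T-grip, a bar 26 mm wide (caddy x), 62 mm long (caddy y) and 20 mm high with its top 10 mm above this point; 84 mm above the caddy's underside when pushed in. Moves with the handle. Axes as the caddy's. Clear space on both wide sides
- button_face (a point): centre of the outer face of the red release button, 24 mm long and 13 mm high, in the middle of the T-grip's -x side, 6.5 mm proud of the bar. It is pressed towards the caddy's +x with 1.5 to 3 N; a gripper that closes along caddy x on the middle of the bar presses it in. Grip plus button measure 33 mm, 28 mm when pressed
- button (a joint): button travel, 0 m out, 0.005 m fully in, springs back. A bolt locks the handle to the caddy while it is pushed in, unless the button is in by more than about 3.5 mm; once the handle is 20 mm out the button no longer matters for pulling
- handle (a joint): how far the grip's stalk is out of the middle section: 0 in, 0.055 m fully out (the first stop when pulled). About 1 N of friction
- section (a joint): how far the middle section is out of the grey sleeve: 0 in, 0.055 m fully out. About 2 N of friction, so it follows after the first stop; both fully out is the second stop, with the grip 110 mm higher than at the start. Further pulling then lifts the caddy
- glue_mid (a point): yellow glue stick with a white cap, standing, 28 mm in diameter and 91 mm tall, loose, 35 g; the point is its centre, half-way up (45.5 mm above its foot). z along its length
- ink_mid (a point): white ink bottle with a violet nozzle cap, standing, 82 mm tall, loose, 40 g: body 33 mm in diameter up to 60 mm, cap 17 mm above that; the point is its centre, half-way up (41 mm above its foot). z along its length. (A desk lamp with a tall post stands some 15 cm or more to the left of the glue stick and bottle, at the far edge of the desk: keep the arm clear of it)
- red_stapler: red and black stapler, 34 x 139 x 52 mm, to be left alone; origin at the centre of its underside
- tub: dark blue round tub of paper clips, 62 mm wide, 36 mm high, to be left alone; origin at the centre of its underside
- yellow_marker: flat yellow highlighter, 26 x 120 x 16 mm, to be left alone; origin at the centre of its underside
Not all that is in view belongs to the job. What is shaped like the part that bears glue_mid but turquoise is not meant. Leave any pink look-alike of the part that bears ink_mid alone.

How it is judged:
By the outcome, as a careful person would: the job done as asked, in the order asked, and still so for the second after the job is handed in, while the arm keeps its last pose, push and grip.
It also fails if it takes over 72 s, if anything falls off the work surface, if the arm or the gripper's body presses on something with over 40 N, if the wrist force passes 120 N, or if a joint passes its speed limit or range.

## Working session

There is one attempt and no reset: what is moved stays moved. The work goes in short steps, Python scripts to look and compute and a tool call to move; the robot and the scene stay as the last step left them, time stands still between calls to the robot, and variables do not carry over. Pictures are saved under pics/ and viewed, at most 10 in all, crops included, and the job is handed in when it is done.

Besides the shell and the picture viewer there is one more tool, called after "Request:" by a JSON object that holds its "op" and its "data". apply_moves: Moves the arm, as the interface text tells. Shifts and turns lie within -1 to 1; 1 stands for 250 mm of shift or 30 degrees of turn. Its arguments: {"type":"object","properties":{"steps":{"type":"array"},"jaw":{"type":"number"},"newtons":{"type":"number"}},"required":["steps"]}

```bash
mkdir -p pics; ls; python3 - <<'E'
from station import *
import cv2
s=get_state();print({k:(v if not hasattr(v,'tolist') else v.tolist()) for k,v in s.items()})
for n in("top","scene"):
    cv2.imwrite(f"pics/{n}0.png",grab_frame(n));print(camera_model(n))
E
```

```text
pics
{'t': 0.0, 'q': [-1.002892367118449, 0.35938752242298116, 0.011039888874344404, -0.0003450648937669913, -1.2240783313433667, -0.288098823365215], 'qd': [0.0016434708940317123, 0.0010566004809792378, 0.0012122585710900504, 0.0005820239514491216, 0.0004258330691878774, -1.9238624297234806e-05], 'joint_efforts': [-0.0006233520434761886, -58.27194929122925, 29.306600689888, 6.997586935758591, 0.006948098307475448, -0.00017030136405082885], 'eef_pos': [0.18624826733740077, -0.6482843045661597, 0.22561492580136955], 'ee_rot': [3.139938006840117, -0.00015206193171346527, -2.861904913425664], 'force': [0.53312995335422, 0.13083231634811449, 0.8112165771471765], 'moment': [-0.026796276960202658, 0.010553129319689486, -0.0567055884653713], 'gripper_force': 0.0, 'width': 0.08789260971550786}
{'fx': 443.9417461610107, 'fy': 443.9417461610107, 'cx': 323.21083846915775, 'cy': 236.76107207348593, 'xyz': array([0.35650202, 0.06762568, 0.92763578]), 'rotation': array([-3.04518179, -0.00491526, -1.58279392])}
{'fx': 610.4792285866181, 'fy': 610.4792285866181, 'cx': 320.2652917220557, 'cy': 240.53076861172303, 'xyz': array([-0.3846564 ,  0.78639424,  0.76532921]), 'rotation': array([-2.12504326,  0.01358317, -2.31042279])}
```

View pics/top0.png

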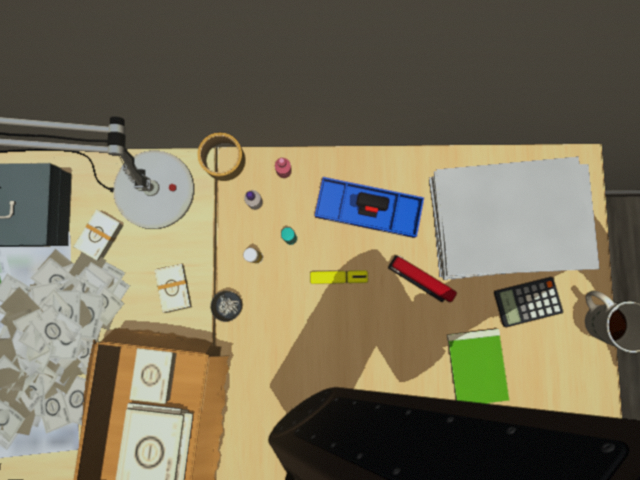

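View pics/scene0.png

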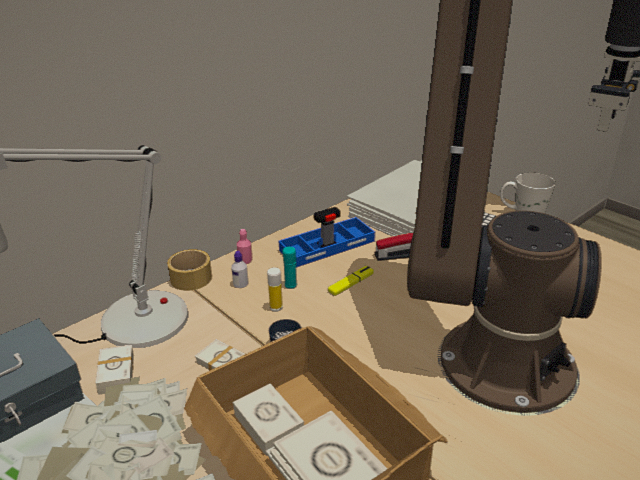

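Top view: the glue's white cap is at (251,255), the ink bottle at (253,199), and the caddy is centred near (369,208). The turquoise (289,234) and pink (283,166) decoys stand beside the parts. Next I'll enlarge this area.

```bash
cat > h.py <<'E'
import numpy as np, cv2
from scipy.spatial.transform import Rotation as R
from station import *
def ray(cam,uv):
    d=R.from_euler('xyz',cam['rotation']).apply([(uv[0]-cam['cx'])/cam['fx'],(uv[1]-cam['cy'])/cam['fy'],1.])
    return np.array(cam['xyz']),d
def pt(cam,uv,z):
    o,d=ray(cam,uv); return o+d*(z-o[2])/d[2]
def proj(cam,p):
    c=R.from_euler('xyz',cam['rotation']).inv().apply(np.atleast_2d(p)-cam['xyz'])
    return np.c_[c[:,0]/c[:,2]*cam['fx']+cam['cx'],c[:,1]/c[:,2]*cam['fy']+cam['cy']]
E
python3 - <<'E'
from h import *
im=cv2.imread('pics/top0.png')[140:300,200:460]
cv2.imwrite('pics/top0c.png',cv2.resize(im,None,fx=3,fy=3,interpolation=cv2.INTER_CUBIC))
c=camera_model('top')
for n,uv,z in [('glue',(251,255),.091),('ink',(253,199),.082),('pink',(283,166),.082),('turq',(289,234),.091),('grip',(372,203),.094)]: print(n,pt(c,uv,z).round(3))
E
```

```text
glue [0.404 0.199 0.091]
ink [0.513 0.197 0.082]
pink [0.577 0.139 0.082]
turq [0.443 0.127 0.091]
grip [ 0.5   -0.031  0.094]
```

View pics/top0c.png

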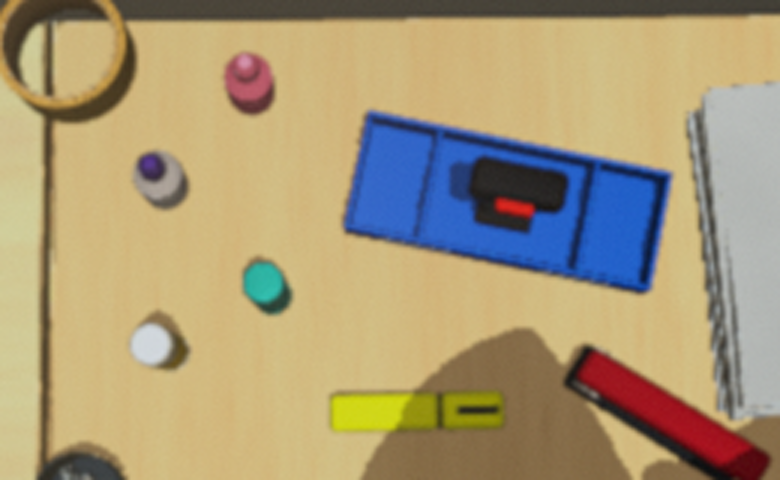

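Crop: the caddy's rim corners are at (369,112), (671,173), (648,292) and (345,231). The glue cap is at (151,344) and the ink cap at (151,165).

```bash
python3 - <<'E'
from h import *
c=camera_model('top'); f=lambda u,z: pt(c,(u[0]/3+200,u[1]/3+140),z)
k=np.array([f(u,.028) for u in [(369,112),(671,173),(648,292),(345,231)]])
print('caddy',k.mean(0).round(4)); a=k[0]+k[3]-k[1]-k[2]; print('len',np.linalg.norm(a)/2,'yaw(y axis)',np.degrees(np.arctan2(-a[0],a[1])))
b=k[0]+k[1]-k[2]-k[3];print('wid',np.linalg.norm(b)/2,np.degrees(np.arctan2(b[1],b[0])))
print('yawboth')
yaw=np.arctan2(-a[0],a[1]);ctr=k.mean(0);ctr[2]=0
for n,p in dict(cl=[0,.08,.004],cr=[0,-.08,.004]).items(): print(n,(ctr+R.from_euler('z',yaw).apply(p)).round(4))
for n,u,z in [('glue',(151,344),.091),('ink',(151,165),.082),('turq',(264,280),.091),('pink',(245,64),.082),('tub',(82,490),.036),('grip',(519,181),.094),('m1',(332,412),.016),('m2',(503,412),.016)]: print(n,f(u,z).round(4))
s=get_state();T=R.from_euler('xyz',s['ee_rot']);print(T.as_matrix().round(3))
w=camera_model('wrist');print('wristcam in tool',T.inv().apply(w['xyz']-s['eef_pos']),(T.inv()*R.from_euler('xyz',w['rotation'])).as_matrix().round(3))
import station;print([x for x in dir(station) if not x.startswith('_')]); print(globals().get('hold_point_z'))
E
```

```text
caddy [ 0.5032 -0.0332  0.028 ]
len 0.21064008196955847 yaw(y axis) -12.185178315389194
wid 0.08396158570030007 -12.292425761448792
yawboth
cl [0.5201 0.045  0.004 ]
cr [ 0.4863 -0.1114  0.004 ]
glue [0.405  0.2003 0.091 ]
ink [0.5208 0.2021 0.082 ]
turq [0.4447 0.1292 0.091 ]
pink [0.5865 0.1415 0.082 ]
tub [0.312  0.2543 0.036 ]
grip [ 0.5056 -0.033   0.094 ]
m1 [0.3616 0.0887 0.016 ]
m2 [ 0.3602 -0.0279  0.016 ]
[[-0.961 -0.276 -0.001]
 [-0.276  0.961  0.001]
 [ 0.     0.002 -1.   ]]
wristcam in tool [ 8.51642671e-02  9.26369696e-05 -1.58430828e-01] [[-0.    -0.951 -0.31 ]
 [ 1.    -0.     0.001]
 [-0.001 -0.31   0.951]]
['Unreachable', 'camera_model', 'get_state', 'grab_frame', 'hold_point_z', 'job_done']
0.0188
```

Request:
{"op": "apply_moves", "data": {"steps": [{"translation": [0.08,0.09,0.01],"rotation": [0,0,0.1]},{"translation": [0.16,0.18,0.02],"rotation": [0,0,0.2]},{"translation": [0.24,0.27,0.03],"rotation": [0,0,0.3]},{"translation": [0.32,0.36,0.04],"rotation": [0,0,0.4]},{"translation": [0.4,0.45,0.05],"rotation": [0,0,0.5]},{"translation": [0.48,0.54,0.06],"rotation": [0,0,0.6]},{"translation": [0.56,0.63,0.07],"rotation": [0,0,0.7]},{"translation": [0.64,0.72,0.08],"rotation": [0,0,0.8]},{"translation": [0.72,0.81,0.09],"rotation": [0,0,0.9]},{"translation": [0.8,0.9,0.1],"rotation": [0,0,1]}], "jaw": -0.3, "newtons": 10}}

```text
t: 0.93
eef_pos: [0.387, -0.4223, 0.2514]
ee_rot: [3.141, 0.0, -2.336]
force: [-0.1, -0.2, -0.7]
width: 0.057
gripper_force: 0.0
```

Request:
{"op": "apply_moves", "data": {"steps": [{"translation": [0.05,0.1,0],"rotation": [0,0,0.1]},{"translation": [0.1,0.2,0],"rotation": [0,0,0.2]},{"translation": [0.15,0.3,0],"rotation": [0,0,0.3]},{"translation": [0.2,0.4,0],"rotation": [0,0,0.4]},{"translation": [0.25,0.5,0],"rotation": [0,0,0.5]},{"translation": [0.3,0.6,0],"rotation": [0,0,0.6]},{"translation": [0.35,0.7,0],"rotation": [0,0,0.7]},{"translation": [0.4,0.8,0],"rotation": [0,0,0.8]},{"translation": [0.45,0.9,0],"rotation": [0,0,0.9]},{"translation": [0.5,1,0],"rotation": [0,0,1]}]}}

```text
t: 1.77
eef_pos: [0.5116, -0.1723, 0.2513]
ee_rot: [3.141, 0.0, -1.812]
force: [0.1, -0.3, -0.0]
width: 0.057
gripper_force: 0.0
```

Request:
{"op": "apply_moves", "data": {"steps": [{"translation": [0,0.1,0],"rotation": [0,0,0.06]},{"translation": [0,0.2,0],"rotation": [0,0,0.06]},{"translation": [0,0.3,0],"rotation": [0,0,0.06]},{"translation": [0,0.4,0],"rotation": [0,0,0.06]},{"translation": [0,0.5,0],"rotation": [0,0,0.06]},{"translation": [0,0.6,0],"rotation": [0,0,0.06]},{"translation": [0,0.7,0],"rotation": [0,0,0.06]},{"translation": [0,0.8,0],"rotation": [0,0,0.06]},{"translation": [0,0.9,0],"rotation": [0,0,0.06]},{"translation": [0,1,0],"rotation": [0,0,0.06]}]}}

```text
t: 2.6
eef_pos: [0.5109, 0.0775, 0.2514]
ee_rot: [3.141, -0.0, -1.783]
force: [0.7, 0.3, 0.1]
width: 0.0574
gripper_force: 0.0
```

Request:
{"op": "apply_moves", "data": {"steps": [{"translation": [-0.03,0.08,0],"rotation": [0,0,0]},{"translation": [-0.06,0.16,0],"rotation": [0,0,0]},{"translation": [-0.09,0.24,0],"rotation": [0,0,0]},{"translation": [-0.12,0.32,0],"rotation": [0,0,0]},{"translation": [-0.15,0.4,0],"rotation": [0,0,0]},{"translation": [-0.18,0.5,0],"rotation": [0,0,0]},{"translation": [-0.18,0.5,0],"rotation": [0,0,0]},{"translation": [-0.18,0.5,0],"rotation": [0,0,0]},{"translation": [-0.18,0.5,0],"rotation": [0,0,0]},{"translation": [-0.18,0.5,0],"rotation": [0,0,0]}]}}

```text
t: 3.43
eef_pos: [0.4664, 0.2007, 0.2514]
ee_rot: [3.141, -0.0, -1.784]
force: [-0.7, -0.9, 0.0]
width: 0.0568
gripper_force: 0.0
```

```bash
python3 - <<'E'
from h import *
s=get_state();print(s['t'],np.round(s['eef_pos'],4),np.round(s['ee_rot'],4),np.round(s['q'],2),s['width'])
c=camera_model('wrist');print(c)
cv2.imwrite('pics/w1.png',grab_frame('wrist'))
E
```

```text
3.4333 [0.4664 0.2007 0.2514] [ 3.1413e+00 -4.0000e-04 -1.7837e+00] [ 0.79  0.06 -0.31 -0.   -1.2  -1.01] 0.05683362150202428
{'fx': 331.5973210798851, 'fy': 331.5973210798851, 'cx': 314.2226360773956, 'cy': 241.84248431607134, 'xyz': array([0.44785815, 0.11804649, 0.40986481]), 'rotation': array([ 2.82648250e+00, -2.78623414e-04,  2.92864093e+00])}
```

View pics/w1.png

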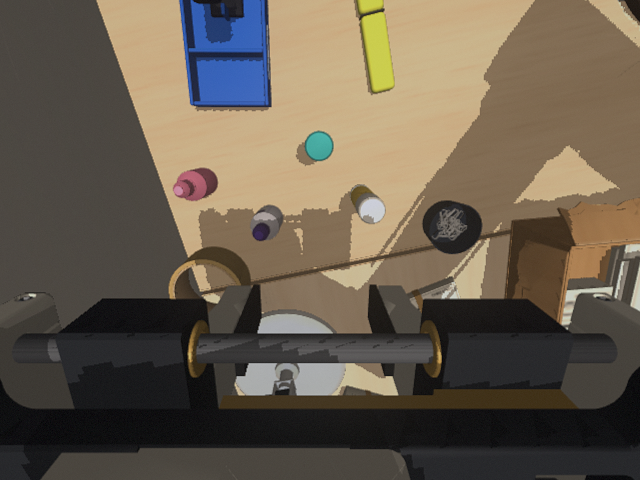

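Wrist view: the glue cap top is centred at (372,209), the ink cap top at (260,232) and the tub at (452,225). The turquoise stick is at (319,146) and the pink bottle at (181,189).

```bash
python3 - <<'E'
from h import *
c=camera_model('wrist')
for n,u,z in [('glue',(371.5,209.5),.091),('ink',(260.5,232),.082),('turq',(319.5,145.5),.091),('cadL',(193,106),.028),('cadR',(270,106),.028)]: print(n,pt(c,u,z).round(4))
print(get_state()['t'])
E
```

```text
glue [0.4079 0.1989 0.091 ]
ink [0.5223 0.2003 0.082 ]
turq [0.4453 0.1291 0.091 ]
cadL [0.5685 0.063  0.028 ]
cadR [0.4881 0.0804 0.028 ]
3.4833
```

Request:
{"op": "apply_moves", "data": {"steps": [{"translation": [-0.12,0,-0.1],"rotation": [0,0,0]},{"translation": [-0.24,0,-0.2],"rotation": [0,0,0]},{"translation": [-0.24,-0.005,-0.3],"rotation": [0,0,0]},{"translation": [-0.24,-0.005,-0.42],"rotation": [0,0,0]},{"translation": [-0.24,-0.005,-0.54],"rotation": [0,0,0]},{"translation": [-0.24,-0.005,-0.66],"rotation": [0,0,0]},{"translation": [-0.24,-0.005,-0.76],"rotation": [0,0,0]},{"translation": [-0.24,-0.005,-0.84],"rotation": [0,0,0]},{"translation": [-0.24,-0.005,-0.88],"rotation": [0,0,0]},{"translation": [-0.24,-0.005,-0.88],"rotation": [0,0,0]}]}}

```text
t: 4.32
eef_pos: [0.4055, 0.1981, 0.0294]
ee_rot: [3.139, -0.004, -1.785]
force: [-0.7, -0.8, -0.2]
width: 0.0571
gripper_force: 0.0
```

Request:
{"op": "apply_moves", "data": {"steps": [{"translation": [0,0,0],"rotation": [0,0,0]},{"translation": [0,0,0],"rotation": [0,0,0]},{"translation": [0,0,0],"rotation": [0,0,0]},{"translation": [0,0,0],"rotation": [0,0,0]},{"translation": [0,0,0],"rotation": [0,0,0]},{"translation": [0,0,0],"rotation": [0,0,0]},{"translation": [0,0,0],"rotation": [0,0,0]},{"translation": [0,0,0],"rotation": [0,0,0]},{"translation": [0,0,0],"rotation": [0,0,0]},{"translation": [0,0,0],"rotation": [0,0,0]}], "jaw": 1, "newtons": 10}}

```text
t: 5.15
eef_pos: [0.4068, 0.2004, 0.0321]
ee_rot: [-3.141, 0.001, -1.783]
force: [0.7, 0.6, 6.4]
width: 0.0274
gripper_force: 10.0
```

Request:
{"op": "apply_moves", "data": {"steps": [{"translation": [0,0,0.06],"rotation": [0,0,0]},{"translation": [0,0,0.16],"rotation": [0,0,0]},{"translation": [0,0,0.28],"rotation": [0,0,0]},{"translation": [0,0,0.4],"rotation": [0,0,0]},{"translation": [0,0,0.52],"rotation": [0,0,0]},{"translation": [0.03,-0.07,0.6],"rotation": [0,0,0]},{"translation": [0.06,-0.15,0.66],"rotation": [0,0,0]},{"translation": [0.09,-0.25,0.68],"rotation": [0,0,0]},{"translation": [0.12,-0.35,0.68],"rotation": [0,0,0]},{"translation": [0.16,-0.45,0.68],"rotation": [0,0,0]}]}}

```text
t: 5.98
eef_pos: [0.4462, 0.0866, 0.2021]
ee_rot: [-3.141, 0.001, -1.783]
force: [1.3, 0.5, 0.1]
width: 0.0271
gripper_force: 10.0
```

Request:
{"op": "apply_moves", "data": {"steps": [{"translation": [0.03,-0.1,0],"rotation": [0,0,0]},{"translation": [0.06,-0.2,0],"rotation": [0,0,0]},{"translation": [0.09,-0.3,0],"rotation": [0,0,0]},{"translation": [0.11,-0.4,0],"rotation": [0,0,0]},{"translation": [0.13,-0.5,0],"rotation": [0,0,0]},{"translation": [0.15,-0.6,0],"rotation": [0,0,0]},{"translation": [0.16,-0.7,0],"rotation": [0,0,0]},{"translation": [0.16,-0.77,0],"rotation": [0,0,0]},{"translation": [0.16,-0.8,0],"rotation": [0,0,0]},{"translation": [0.16,-0.8,0],"rotation": [0,0,0]}]}}

```text
t: 6.82
eef_pos: [0.4859, -0.1137, 0.2011]
ee_rot: [3.141, -0.0, -1.785]
force: [-0.4, 1.7, 0.2]
width: 0.0276
gripper_force: 10.0
```

```bash
python3 - <<'E'
from h import *
s=get_state();print(s['t'],np.round(s['eef_pos'],4),np.round(s['ee_rot'],4),s['width'])
c=camera_model('wrist');print(proj(c,[s['eef_pos'],np.array(s['eef_pos'])-[0,0,.0]]))
cv2.imwrite('pics/w2.png',grab_frame('wrist'))
E
```

```text
6.8167 [ 0.4859 -0.1137  0.2011] [ 3.1405e+00 -3.0000e-04 -1.7854e+00] 0.027559589558670324
[[312.90550579 300.64780102]
 [312.90550579 300.64780102]]
```

View pics/w2.png

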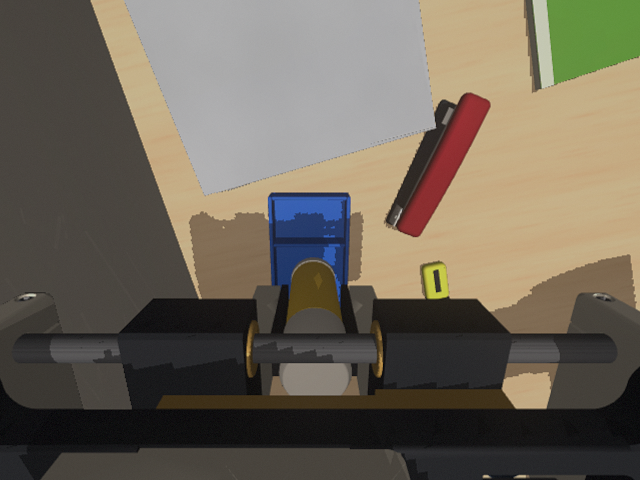

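Wrist view: the caddy's right-end rim corners are at (269,194) and (350,194), the divider is near row 240, and the image axes line up with the caddy. The glue is held upright.

```bash
python3 - <<'E'
from h import *
c=camera_model('wrist')
a,b,d=[pt(c,u,.028) for u in [(269,194),(350,194),(310,240)]]
print(a,b,np.linalg.norm(a-b),np.degrees(np.arctan2((a-b)[1],(a-b)[0])))
y=np.array([np.sin(np.radians(12.2)),np.cos(np.radians(12.2)),0])
print('cell_right',(a+b)/2+y*.027,d-y*.025, 'axis',(a+b)/2+y*.107)
E
```

```text
[ 0.52381368 -0.14877041  0.028     ] [ 0.44430049 -0.13146229  0.028     ] 0.08137516803370114 -12.280358698458905
cell_right [ 0.48976285 -0.11372612  0.028     ] [ 0.48878863 -0.11707099  0.028     ] axis [ 0.50666884 -0.03553285  0.028     ]
```

Request:
{"op": "apply_moves", "data": {"steps": [{"translation": [0.008,0,-0.1],"rotation": [0,0,0]},{"translation": [0.008,0,-0.2],"rotation": [0,0,0]},{"translation": [0.008,0,-0.3],"rotation": [0,0,0]},{"translation": [0.008,0,-0.4],"rotation": [0,0,0]},{"translation": [0.008,0,-0.48],"rotation": [0,0,0]},{"translation": [0.008,0,-0.55],"rotation": [0,0,0]},{"translation": [0.008,0,-0.6],"rotation": [0,0,0]},{"translation": [0.008,0,-0.63],"rotation": [0,0,0]},{"translation": [0.008,0,-0.645],"rotation": [0,0,0]},{"translation": [0.008,0,-0.655],"rotation": [0,0,0]}]}}

```text
t: 7.7
eef_pos: [0.4886, -0.1119, 0.0377]
ee_rot: [3.141, -0.0, -1.782]
force: [0.3, 0.5, 0.5]
width: 0.0273
gripper_force: 10.0
```

Request:
{"op": "apply_moves", "data": {"steps": [{"translation": [0,0,0],"rotation": [0,0,0]},{"translation": [0,0,0],"rotation": [0,0,0]},{"translation": [0,0,0],"rotation": [0,0,0]},{"translation": [0,0,0],"rotation": [0,0,0]},{"translation": [0,0,0],"rotation": [0,0,0]},{"translation": [0,0,0],"rotation": [0,0,0]},{"translation": [0,0,0],"rotation": [0,0,0]},{"translation": [0,0,0],"rotation": [0,0,0]},{"translation": [0,0,0],"rotation": [0,0,0]},{"translation": [0,0,0],"rotation": [0,0,0]}]}}

```text
t: 8.53
eef_pos: [0.4884, -0.1125, 0.0378]
ee_rot: [3.142, -0.0, -1.783]
force: [-0.0, 0.3, -0.5]
width: 0.0273
gripper_force: 10.0
```

Request:
{"op": "apply_moves", "data": {"steps": [{"translation": [0,0,-0.002],"rotation": [0,0,0]},{"translation": [0,0,-0.004],"rotation": [0,0,0]},{"translation": [0,0,-0.006],"rotation": [0,0,0]},{"translation": [0,0,-0.007],"rotation": [0,0,0]},{"translation": [0,0,-0.007],"rotation": [0,0,0]},{"translation": [0,0,-0.007],"rotation": [0,0,0]},{"translation": [0,0,-0.007],"rotation": [0,0,0]},{"translation": [0,0,-0.007],"rotation": [0,0,0]},{"translation": [0,0,-0.007],"rotation": [0,0,0]},{"translation": [0,0,-0.007],"rotation": [0,0,0]}]}}

```text
t: 9.37
eef_pos: [0.4884, -0.1125, 0.0361]
ee_rot: [-3.141, 0.0, -1.783]
force: [-0.9, 0.3, 1.6]
width: 0.0273
gripper_force: 10.0
```

Request:
{"op": "apply_moves", "data": {"steps": [{"translation": [0,0,0],"rotation": [0,0,0]},{"translation": [0,0,0],"rotation": [0,0,0]},{"translation": [0,0,0],"rotation": [0,0,0]},{"translation": [0,0,0],"rotation": [0,0,0]},{"translation": [0,0,0],"rotation": [0,0,0]},{"translation": [0,0,0],"rotation": [0,0,0]},{"translation": [0,0,0],"rotation": [0,0,0]},{"translation": [0,0,0],"rotation": [0,0,0]},{"translation": [0,0,0],"rotation": [0,0,0]},{"translation": [0,0,0],"rotation": [0,0,0]}], "jaw": -0.3}}

```text
t: 10.2
eef_pos: [0.4884, -0.1125, 0.036]
ee_rot: [3.142, -0.0, -1.783]
force: [1.5, -0.6, 0.2]
width: 0.0569
gripper_force: 0.0
```

Request:
{"op": "apply_moves", "data": {"steps": [{"translation": [0,0,0.04],"rotation": [0,0,0]},{"translation": [0,0,0.1],"rotation": [0,0,0]},{"translation": [0,0,0.2],"rotation": [0,0,0]},{"translation": [0,0,0.3],"rotation": [0,0,0]},{"translation": [0,0,0.4],"rotation": [0,0,0]},{"translation": [0,0,0.5],"rotation": [0,0,0]},{"translation": [0,0.1,0.6],"rotation": [0,0,0]},{"translation": [0,0.2,0.6],"rotation": [0,0,0]},{"translation": [0.03,0.3,0.6],"rotation": [0,0,0]},{"translation": [0.05,0.4,0.6],"rotation": [0,0,0]}]}}

```text
t: 11.03
eef_pos: [0.5012, -0.0114, 0.1869]
ee_rot: [-3.14, 0.001, -1.784]
force: [1.0, 0.1, 0.1]
width: 0.0572
gripper_force: 0.0
```

Request:
{"op": "apply_moves", "data": {"steps": [{"translation": [0.01,0.1,0],"rotation": [0,0,0]},{"translation": [0.02,0.2,0],"rotation": [0,0,0]},{"translation": [0.03,0.3,0],"rotation": [0,0,0]},{"translation": [0.04,0.4,0],"rotation": [0,0,0]},{"translation": [0.05,0.5,0],"rotation": [0,0,0]},{"translation": [0.06,0.6,0],"rotation": [0,0,0]},{"translation": [0.07,0.7,0],"rotation": [0,0,0]},{"translation": [0.08,0.79,0],"rotation": [0,0,0]},{"translation": [0.08,0.85,0],"rotation": [0,0,0]},{"translation": [0.08,0.85,0],"rotation": [0,0,0]}]}}

```text
t: 11.87
eef_pos: [0.521, 0.2023, 0.1858]
ee_rot: [-3.142, 0.0, -1.781]
force: [0.0, -0.2, -0.5]
width: 0.0571
gripper_force: 0.0
```

Request:
{"op": "apply_moves", "data": {"steps": [{"translation": [0,0,-0.1],"rotation": [0,0,0]},{"translation": [0,0,-0.2],"rotation": [0,0,0]},{"translation": [0,0,-0.3],"rotation": [0,0,0]},{"translation": [0,0,-0.4],"rotation": [0,0,0]},{"translation": [0,0,-0.48],"rotation": [0,0,0]},{"translation": [0,0,-0.55],"rotation": [0,0,0]},{"translation": [0,0,-0.6],"rotation": [0,0,0]},{"translation": [0,0,-0.625],"rotation": [0,0,0]},{"translation": [0,0,-0.625],"rotation": [0,0,0]},{"translation": [0,0,-0.625],"rotation": [0,0,0]}]}}

```text
t: 12.7
eef_pos: [0.521, 0.1997, 0.0301]
ee_rot: [3.142, -0.0, -1.783]
force: [-0.6, 0.3, 0.1]
width: 0.0573
gripper_force: 0.0
```

Request:
{"op": "apply_moves", "data": {"steps": [{"translation": [0,0,0],"rotation": [0,0,0]},{"translation": [0,0,0],"rotation": [0,0,0]},{"translation": [0,0,0],"rotation": [0,0,0]},{"translation": [0,0,0],"rotation": [0,0,0]},{"translation": [0,0,0],"rotation": [0,0,0]},{"translation": [0,0,0],"rotation": [0,0,0]},{"translation": [0,0,0],"rotation": [0,0,0]},{"translation": [0,0,0],"rotation": [0,0,0]},{"translation": [0,0,0],"rotation": [0,0,0]},{"translation": [0,0,0],"rotation": [0,0,0]}], "jaw": 1, "newtons": 10}}

```text
t: 13.53
eef_pos: [0.5212, 0.2002, 0.0302]
ee_rot: [-3.141, 0.001, -1.783]
force: [-0.4, 0.5, 5.2]
width: 0.0327
gripper_force: 9.9
```

Request:
{"op": "apply_moves", "data": {"steps": [{"translation": [0,0,0.06],"rotation": [0,0,0]},{"translation": [0,0,0.16],"rotation": [0,0,0]},{"translation": [0,0,0.28],"rotation": [0,0,0]},{"translation": [0,-0.04,0.38],"rotation": [0,0,0]},{"translation": [0,-0.12,0.46],"rotation": [0,0,0]},{"translation": [0,-0.24,0.48],"rotation": [0,0,0]},{"translation": [0,-0.36,0.48],"rotation": [0,0,0]},{"translation": [0,-0.48,0.48],"rotation": [0,0,0]},{"translation": [0,-0.58,0.48],"rotation": [0,0,0]},{"translation": [0,-0.62,0.48],"rotation": [0,0,0]}]}}

```text
t: 14.37
eef_pos: [0.5199, 0.0425, 0.1495]
ee_rot: [3.14, -0.001, -1.785]
force: [0.3, 0.4, 0.4]
width: 0.0325
gripper_force: 9.9
```

Request:
{"op": "apply_moves", "data": {"steps": [{"translation": [0,0,0],"rotation": [0,0,0]},{"translation": [0,0,0],"rotation": [0,0,0]},{"translation": [0,0,-0.08],"rotation": [0,0,0]},{"translation": [0,0,-0.16],"rotation": [0,0,0]},{"translation": [0,0,-0.24],"rotation": [0,0,0]},{"translation": [0,0,-0.32],"rotation": [0,0,0]},{"translation": [0,0,-0.39],"rotation": [0,0,0]},{"translation": [0,0,-0.43],"rotation": [0,0,0]},{"translation": [0,0,-0.45],"rotation": [0,0,0]},{"translation": [0,0,-0.456],"rotation": [0,0,0]}]}}

```text
t: 15.2
eef_pos: [0.5206, 0.0455, 0.035]
ee_rot: [3.14, -0.001, -1.782]
force: [0.5, 0.9, -0.9]
width: 0.0324
gripper_force: 9.9
```

Request:
{"op": "apply_moves", "data": {"steps": [{"translation": [0,0,0],"rotation": [0,0,0]},{"translation": [0,0,-0.002],"rotation": [0,0,0]},{"translation": [0,0,-0.004],"rotation": [0,0,0]},{"translation": [0,0,-0.006],"rotation": [0,0,0]},{"translation": [0,0,-0.007],"rotation": [0,0,0]},{"translation": [0,0,-0.007],"rotation": [0,0,0]},{"translation": [0,0,-0.007],"rotation": [0,0,0]},{"translation": [0,0,-0.007],"rotation": [0,0,0]},{"translation": [0,0,-0.007],"rotation": [0,0,0]},{"translation": [0,0,-0.007],"rotation": [0,0,0]}]}}

```text
t: 16.03
eef_pos: [0.5211, 0.0451, 0.0343]
ee_rot: [-3.141, 0.0, -1.783]
force: [-0.7, -0.5, 2.7]
width: 0.0328
gripper_force: 9.9
```

Request:
{"op": "apply_moves", "data": {"steps": [{"translation": [0,0,0],"rotation": [0,0,0]},{"translation": [0,0,0],"rotation": [0,0,0]},{"translation": [0,0,0],"rotation": [0,0,0]},{"translation": [0,0,0],"rotation": [0,0,0]},{"translation": [0,0,0],"rotation": [0,0,0]},{"translation": [0,0,0],"rotation": [0,0,0]},{"translation": [0,0,0],"rotation": [0,0,0]},{"translation": [0,0,0],"rotation": [0,0,0]},{"translation": [0,0,0],"rotation": [0,0,0]},{"translation": [0,0,0],"rotation": [0,0,0]}], "jaw": -0.3}}

```text
t: 16.87
eef_pos: [0.5209, 0.045, 0.0341]
ee_rot: [3.142, -0.0, -1.783]
force: [0.0, 0.5, -0.9]
width: 0.057
gripper_force: 0.0
```

Request:
{"op": "apply_moves", "data": {"steps": [{"translation": [0,0,0.04],"rotation": [0,0,0]},{"translation": [0,0,0.1],"rotation": [0,0,0]},{"translation": [0,0,0.2],"rotation": [0,0,0]},{"translation": [0,0,0.32],"rotation": [0,0,0]},{"translation": [0,0,0.44],"rotation": [0,0,0]},{"translation": [0,0,0.56],"rotation": [0,0,0]},{"translation": [0,0,0.68],"rotation": [0,0,0]},{"translation": [0,0,0.78],"rotation": [0,0,0]},{"translation": [0,0,0.84],"rotation": [0,0,0]},{"translation": [0,0,0.84],"rotation": [0,0,0]}]}}

```text
t: 17.7
eef_pos: [0.5225, 0.0453, 0.249]
ee_rot: [-3.135, 0.003, -1.783]
force: [0.5, -0.0, 0.8]
width: 0.0572
gripper_force: 0.0
```

```bash
python3 - <<'E'
from h import *
s=get_state();print(s['t'],np.round(s['eef_pos'],4),np.round(s['ee_rot'],4),s['width'])
c=camera_model('wrist');print(c)
im=grab_frame('wrist');cv2.imwrite('pics/w3f.png',im)
cv2.imwrite('pics/w3.png',cv2.resize(im[90:320,180:460],None,fx=2.5,fy=2.5,interpolation=cv2.INTER_CUBIC))
E
```

```text
17.7 [0.5225 0.0453 0.249 ] [-3.1353  0.0035 -1.7827] 0.05724111357028541
{'fx': 331.5973210798851, 'fy': 331.5973210798851, 'cx': 314.2226360773956, 'cy': 241.84248431607134, 'xyz': array([ 0.50294066, -0.03768368,  0.40715432]), 'rotation': array([2.82265399, 0.00626496, 2.92958674])}
```

View pics/w3.png

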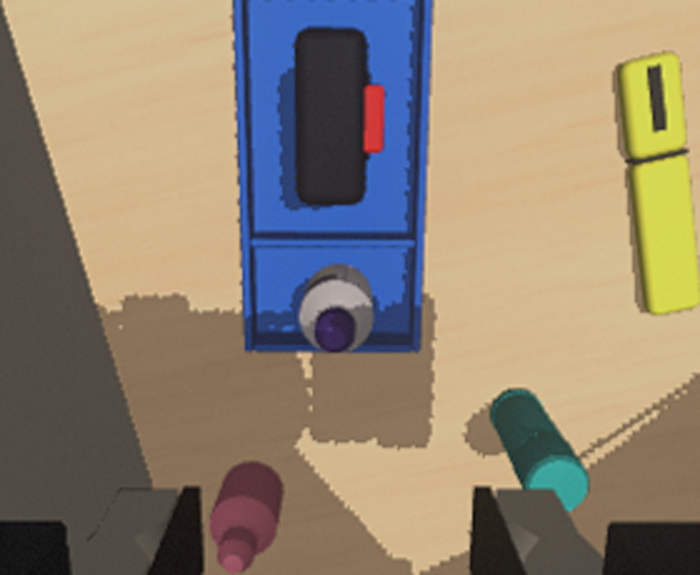

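The ink bottle stands in the left cell. The T-grip top is centred at crop (331,116), with the red button on its robot side at (374,119).

```bash
python3 - <<'E'
from h import *
c=dict(fx=331.597,fy=331.597,cx=314.2226,cy=241.8425,xyz=np.array([ 0.50294066, -0.03768368,  0.40715432]),rotation=np.array([2.82265399, 0.00626496, 2.92958674]))
f=lambda u,z: pt(c,(u[0]/2.5+180,u[1]/2.5+90),z)
print('grip',f((331,116),.094)); a,b=f((332,29),.094),f((331,204),.094); print(a,b,np.linalg.norm(a-b),np.degrees(np.arctan2(b[0]-a[0],b[1]-a[1])))
print('btn',f((374,119),.088)); print('end',f((333,350),.028))
s=get_state();print(s['t'],np.round(s['eef_pos'],4),np.round(s['ee_rot'],4))
E
```

```text
grip [ 0.50719168 -0.03505373  0.094     ]
[ 0.50071121 -0.06326563  0.094     ] [ 0.51380604 -0.00457902  0.094     ] 0.06012979864681179 12.578443184904941
btn [ 0.49205813 -0.03065562  0.088     ]
end [0.52967551 0.06945269 0.028     ]
17.75 [0.5217 0.0453 0.2468] [-3.1378e+00  2.6000e-03 -1.7830e+00]
```

Request:
{"op": "apply_moves", "data": {"steps": [{"translation": [-0.02,-0.1,0],"rotation": [0,0,0]},{"translation": [-0.04,-0.2,0],"rotation": [0,0,0]},{"translation": [-0.063,-0.32,0],"rotation": [0,0,0]},{"translation": [-0.063,-0.32,-0.1],"rotation": [0,0,0]},{"translation": [-0.063,-0.32,-0.22],"rotation": [0,0,0]},{"translation": [-0.063,-0.32,-0.34],"rotation": [0,0,0]},{"translation": [-0.063,-0.32,-0.44],"rotation": [0,0,0]},{"translation": [-0.063,-0.32,-0.52],"rotation": [0,0,0]},{"translation": [-0.063,-0.32,-0.58],"rotation": [0,0,0]},{"translation": [-0.063,-0.32,-0.58],"rotation": [0,0,0]}]}}

```text
t: 18.58
eef_pos: [0.5021, -0.0357, 0.0954]
ee_rot: [3.135, -0.003, -1.784]
force: [-1.5, -0.7, -0.4]
width: 0.0568
gripper_force: 0.0
```

Request:
{"op": "apply_moves", "data": {"steps": [{"translation": [0,0,0],"rotation": [0,0,0]},{"translation": [0,0,-0.03],"rotation": [0,0,0]},{"translation": [0,0,-0.06],"rotation": [0,0,0]},{"translation": [0,0,-0.09],"rotation": [0,0,0]},{"translation": [0,0,-0.12],"rotation": [0,0,0]},{"translation": [0,0,-0.145],"rotation": [0,0,0]},{"translation": [0,0,-0.145],"rotation": [0,0,0]},{"translation": [0,0,-0.145],"rotation": [0,0,0]},{"translation": [0,0,-0.145],"rotation": [0,0,0]},{"translation": [0,0,-0.145],"rotation": [0,0,0]}]}}

```text
t: 19.42
eef_pos: [0.5054, -0.0349, 0.0631]
ee_rot: [-3.141, 0.0, -1.783]
force: [-0.7, 0.6, -0.3]
width: 0.0572
gripper_force: 0.0
```

Request:
{"op": "apply_moves", "data": {"steps": [{"translation": [0,0,0.006],"rotation": [0,0,0]},{"translation": [0,0,0.006],"rotation": [0,0,0]},{"translation": [0,0,0.006],"rotation": [0,0,0]},{"translation": [0,0,0.006],"rotation": [0,0,0]},{"translation": [0,0,0.006],"rotation": [0,0,0]},{"translation": [0,0,0.006],"rotation": [0,0,0]},{"translation": [0,0,0.006],"rotation": [0,0,0]},{"translation": [0,0,0.006],"rotation": [0,0,0]},{"translation": [0,0,0.006],"rotation": [0,0,0]},{"translation": [0,0,0.006],"rotation": [0,0,0]}], "jaw": 1, "newtons": 35}}

```text
t: 20.25
eef_pos: [0.5061, -0.0348, 0.0647]
ee_rot: [-3.14, 0.001, -1.783]
force: [4.4, -1.8, 2.5]
width: 0.0257
gripper_force: 35.0
```

Request:
{"op": "apply_moves", "data": {"steps": [{"translation": [0,0,0.006],"rotation": [0,0,0]},{"translation": [0,0,0.012],"rotation": [0,0,0]},{"translation": [0,0,0.018],"rotation": [0,0,0]},{"translation": [0,0,0.024],"rotation": [0,0,0]},{"translation": [0,0,0.03],"rotation": [0,0,0]},{"translation": [0,0,0.036],"rotation": [0,0,0]},{"translation": [0,0,0.04],"rotation": [0,0,0]},{"translation": [0,0,0.04],"rotation": [0,0,0]},{"translation": [0,0,0.04],"rotation": [0,0,0]},{"translation": [0,0,0.04],"rotation": [0,0,0]}]}}

```text
t: 21.08
eef_pos: [0.5047, -0.0351, 0.0742]
ee_rot: [3.141, -0.0, -1.783]
force: [-0.6, 1.2, -0.4]
width: 0.0255
gripper_force: 35.0
```

```bash
python3 - <<'E'
from h import *
for i in range(3):
    s=get_state();print(s['t'],np.round(s['eef_pos'],4),np.round(s['force'],2),np.round(s['moment'],3),s['width'])
    if i<1: im=grab_frame('scene');cv2.imwrite('pics/s1.png',cv2.resize(im[170:330,200:460],None,fx=3,fy=3,interpolation=cv2.INTER_CUBIC))
E
```

```text
21.0833 [ 0.5047 -0.0351  0.0742] [-0.56  1.24 -0.37] [ 0.504  0.618 -0.063] 0.025473343633007614
21.1333 [ 0.5047 -0.0351  0.0742] [-1.01  1.57 -0.3 ] [ 0.543  0.641 -0.02 ] 0.025599207966362468
21.1333 [ 0.5047 -0.0351  0.0742] [-1.01  1.57 -0.3 ] [ 0.543  0.641 -0.02 ] 0.025599207966362468
```

View pics/s1.png

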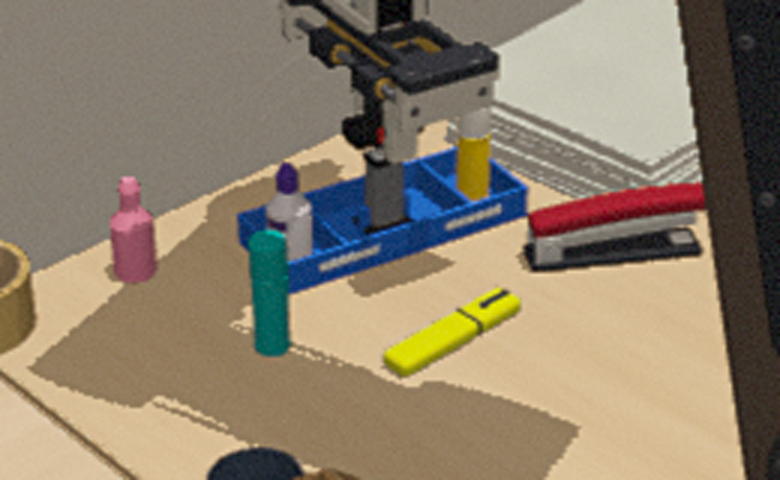

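The caddy is standing on the desk with both items upright. The grip has risen 9.5 mm with almost no force, so the bolt is free and I keep pulling.

Request:
{"op": "apply_moves", "data": {"steps": [{"translation": [0,0,0.02],"rotation": [0,0,0]},{"translation": [0,0,0.04],"rotation": [0,0,0]},{"translation": [0,0,0.06],"rotation": [0,0,0]},{"translation": [0,0,0.08],"rotation": [0,0,0]},{"translation": [0,0,0.1],"rotation": [0,0,0]},{"translation": [0,0,0.12],"rotation": [0,0,0]},{"translation": [0,0,0.135],"rotation": [0,0,0]},{"translation": [0,0,0.15],"rotation": [0,0,0]},{"translation": [0,0,0.16],"rotation": [0,0,0]},{"translation": [0,0,0.17],"rotation": [0,0,0]}]}}

```text
t: 21.97
eef_pos: [0.5048, -0.0351, 0.117]
ee_rot: [3.141, -0.0, -1.783]
force: [-2.8, 0.5, -1.5]
width: 0.026
gripper_force: 35.0
```

Request:
{"op": "apply_moves", "data": {"steps": [{"translation": [0,0,0.008],"rotation": [0,0,0]},{"translation": [0,0,0.016],"rotation": [0,0,0]},{"translation": [0,0,0.024],"rotation": [0,0,0]},{"translation": [0,0,0.032],"rotation": [0,0,0]},{"translation": [0,0,0.04],"rotation": [0,0,0]},{"translation": [0,0,0.05],"rotation": [0,0,0]},{"translation": [0,0,0.06],"rotation": [0,0,0]},{"translation": [0,0,0.07],"rotation": [0,0,0]},{"translation": [0,0,0.08],"rotation": [0,0,0]},{"translation": [0,0,0.09],"rotation": [0,0,0]}]}}

```text
t: 22.8
eef_pos: [0.5051, -0.035, 0.1396]
ee_rot: [3.142, -0.0, -1.783]
force: [-1.1, 0.5, -3.4]
width: 0.0259
gripper_force: 35.0
```

Request:
{"op": "apply_moves", "data": {"steps": [{"translation": [0,0,0.01],"rotation": [0,0,0]},{"translation": [0,0,0.02],"rotation": [0,0,0]},{"translation": [0,0,0.03],"rotation": [0,0,0]},{"translation": [0,0,0.04],"rotation": [0,0,0]},{"translation": [0,0,0.05],"rotation": [0,0,0]},{"translation": [0,0,0.06],"rotation": [0,0,0]},{"translation": [0,0,0.07],"rotation": [0,0,0]},{"translation": [0,0,0.08],"rotation": [0,0,0]},{"translation": [0,0,0.09],"rotation": [0,0,0]},{"translation": [0,0,0.1],"rotation": [0,0,0]}]}}

```text
t: 23.63
eef_pos: [0.5051, -0.035, 0.1646]
ee_rot: [-3.142, 0.0, -1.783]
force: [-2.3, 1.0, -3.0]
width: 0.0263
gripper_force: 35.0
```

Request:
{"op": "apply_moves", "data": {"steps": [{"translation": [0,0,0.006],"rotation": [0,0,0]},{"translation": [0,0,0.012],"rotation": [0,0,0]},{"translation": [0,0,0.018],"rotation": [0,0,0]},{"translation": [0,0,0.024],"rotation": [0,0,0]},{"translation": [0,0,0.03],"rotation": [0,0,0]},{"translation": [0,0,0.036],"rotation": [0,0,0]},{"translation": [0,0,0.04],"rotation": [0,0,0]},{"translation": [0,0,0.044],"rotation": [0,0,0]},{"translation": [0,0,0.048],"rotation": [0,0,0]},{"translation": [0,0,0.052],"rotation": [0,0,0]}]}}

```text
t: 24.47
eef_pos: [0.5052, -0.0349, 0.1772]
ee_rot: [-3.141, 0.0, -1.783]
force: [0.6, 0.9, -6.4]
width: 0.0257
gripper_force: 35.0
```

Request:
{"op": "apply_moves", "data": {"steps": [{"translation": [0,0,0.01],"rotation": [0,0,0]},{"translation": [0,0,0.02],"rotation": [0,0,0]},{"translation": [0,0,0.035],"rotation": [0,0,0]},{"translation": [0,0,0.05],"rotation": [0,0,0]},{"translation": [0,0,0.065],"rotation": [0,0,0]},{"translation": [0,0,0.08],"rotation": [0,0,0]},{"translation": [0,0,0.095],"rotation": [0,0,0]},{"translation": [0,0,0.11],"rotation": [0,0,0]},{"translation": [0,0,0.12],"rotation": [0,0,0]},{"translation": [0,0,0.125],"rotation": [0,0,0]}]}}

```text
t: 25.3
eef_pos: [0.5053, -0.0349, 0.2091]
ee_rot: [-3.141, 0.0, -1.783]
force: [0.3, 0.3, -7.8]
width: 0.0259
gripper_force: 35.0
```

```bash
python3 - <<'E'
from h import *
s=get_state();print(s['t'],np.round(s['eef_pos'],4),np.round(s['force'],2),np.round(s['moment'],3),s['width'])
im=grab_frame('scene');cv2.imwrite('pics/s2.png',cv2.resize(im[140:340,200:460],None,fx=3,fy=3,interpolation=cv2.INTER_CUBIC))
E
```

```text
25.3 [ 0.5053 -0.0349  0.2091] [ 0.31  0.26 -7.76] [ 0.063 -0.011 -0.04 ] 0.025937261454301926
```

View pics/s2.png

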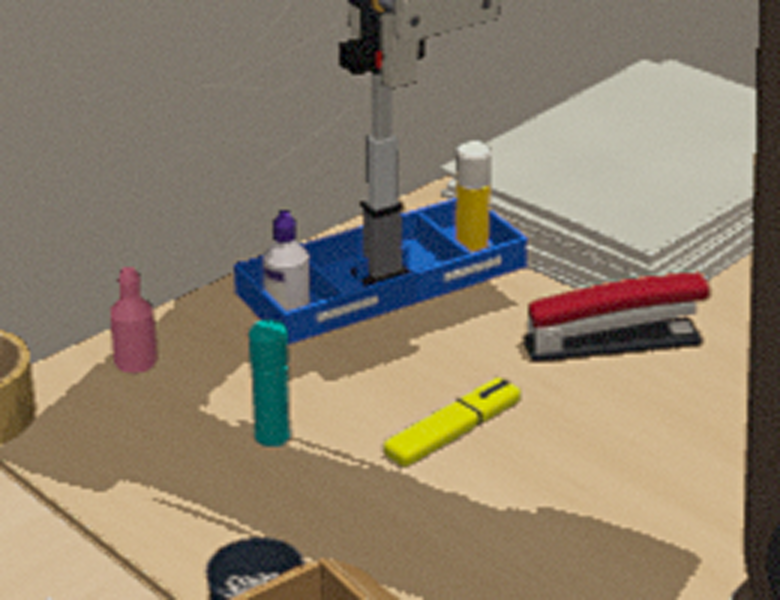

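The caddy hangs level about 3.4 cm up, with both sections out and both items upright. I'll let it settle and then hand in.

Request:
{"op": "apply_moves", "data": {"steps": [{"translation": [0,0,0.01],"rotation": [0,0,0]},{"translation": [0,0,0.015],"rotation": [0,0,0]},{"translation": [0,0,0.015],"rotation": [0,0,0]},{"translation": [0,0,0.015],"rotation": [0,0,0]},{"translation": [0,0,0.015],"rotation": [0,0,0]},{"translation": [0,0,0.015],"rotation": [0,0,0]},{"translation": [0,0,0.015],"rotation": [0,0,0]},{"translation": [0,0,0.015],"rotation": [0,0,0]},{"translation": [0,0,0.015],"rotation": [0,0,0]},{"translation": [0,0,0.015],"rotation": [0,0,0]}]}}

```text
t: 26.18
eef_pos: [0.5051, -0.035, 0.2123]
ee_rot: [3.142, -0.0, -1.783]
force: [0.9, 0.0, -6.5]
width: 0.0259
gripper_force: 35.0
```

```bash
python3 -c "
from station import *
s=get_state();print(s['eef_pos'],s['force'],s['width']);print(job_done())"
```

```text
[ 0.50514148 -0.03497797  0.21229769] [ 8.74775596e-01  4.30202709e-03 -6.51349341e+00] 0.025904172705070352
the job is handed in; nothing more can be done
None
```

The job is handed in at 26 s: the glue stick (right cell) and ink bottle (left cell) stand upright in the caddy, and the arm is holding it level and still by its fully extended handle, about 3.5 cm above the desk; no verdict came back.

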